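# Open the ratchet bar clamp

### The arm

A 6-joint arm with a two-finger parallel gripper is mounted at the origin on the work surface. World frame = base frame: x ahead of the robot, y to its left, z up, the work surface at z = 0. Lengths are in m, angles in rad, forces in N, time in s.
With the tool pointing down it reaches from about 0.25 to 0.725 m from the base axis. Payload 4 kg.
Tool frame: the origin (TCP) lies on the centre line of the jaws, within the pads' length; the fingertips stand 14 mm ahead of it and the grasp point (between the pads) lies 5 mm behind it; z points along the fingers, x is the direction in which the jaws open and shut, and the axes are right-handed (so a half turn about z gives the same grasp; the last joint's range is limited). The gripper opens to 85 mm and grips with 20 to 120 N. Pads are 22 mm wide; open, the fingers measure 114 mm over their backs; the gripper's body (76 mm by 85 mm) begins 54 mm behind the grasp point. The pads swing forward as they close: fully open they stand 13 mm farther back than shut.
Start: joints at [1.27, 0.241, 0.005, 1.335, 0, 1.571], TCP at [0.148, 0.478, 0.245] pointing down, gripper open.
Joint ranges: [-2.72, 2.72], [-1.05, 1.87], [-1.09, 1.28], [-1.99, 2.15], [-1.42, 1.44], [-3.14, 3.14]. Speed limits (rad/s): [2.79, 2.79, 3.14, 3.14, 3.14, 3.14].

### API

Orientations are given as a unit quaternion [x, y, z, w].
In Python, from workcell import bot gives the robot as it stands.
- The arm moves only by the tool play_rows, never from a script. Its argument "motion" is a list of rows, each an object with "fingers": the closure, from -1 (fully open) to 1 (shut), so that 0 is half open; "translation": the shift along the tool's x, y, z in cm, a list of three; "roll": the turn about the tool's z in degrees. A call has 1 to 20 rows; each row is the pose to reach, as a shift and turn from the pose commanded when the call began, along the tool's axes at that moment; what a row does not reach only later rows make up. A row lasts 1/12 s, in which the tool goes at most 41.7 mm and 7.16 degrees, less where a joint would pass 70% of its speed; a pose out of reach is approached as far as the arm can. A call with a gripper value outside its range is refused whole. The fingers move at their own pace and stop on an object; the grip force is fixed at half the most. Time passes only in rows, so rows that repeat a pose let the fingers close. It gives the time, the measured TCP pose, the force and the opening at its end, in the units of the state.
- bot.get_obs(): the state, without advancing time (a new reading comes with each control period).
- bot.camera(name): name is "scene" or "top"; returns a dict with "pixels" (400x640x3 uint8, red, green, blue), "intrinsics" (3x3 intrinsics, pixels), "world_to_cam" (4x4, takes a point from world to camera coordinates). Camera axes: x right, y down, z forward; pixel columns grow to the right and rows downward; lengths in m; the calibration is good to about 2 mm. A picture is of the moment at which its call begins. There is no depth.
- bot.job_done(): hands the job in, once; it reports no verdict.
The state is a dict: "clock": time; "joint_pos": joint angles; "joint_vel": joint speeds; "tau": joint torques, N m; "eef_pos": TCP position; "tool_rot": TCP orientation; "ft_force": force on the tool from outside, world axes, zero at the start; "ft_torque": the same for the moment, N m; "grip_width": finger opening in m.
Only numpy, scipy, OpenCV 4.12 (cv2) and the standard library are available. Lean on these libraries where they do the work, as an engineer would, in place of code of your own. Each camera call takes 0.05 s, during which the arm holds its last target. There are 200 camera calls.

### The job

Open the bar clamp so the finished panel can come out later: press down the release plate on the clamp's sliding jaw and, keeping it pressed, push the jaw back along its bar, away from the white panel, until it is against the end stop, then let go so that the plate springs up and move clear. This is pressing and pushing with the fingertips only: leave the panel lying in the clamp, and leave everything around it where it is.

Things in the scene. Friction and masses are not known exactly. Their poses are not given: they have to be found in the camera images.
- clamp: Bar clamp on a fixed plywood base, 440 x 120 x 18 mm; place and heading vary. Origin: centre of the base's underside, on the table. x runs along the steel bar the way the jaw opens (fixed jaw, 135 mm high, at the -x end, end stop at the +x end); z up. Bar: 8 mm wide, 59 to 81 mm above the table. Two cleats next to the fixed jaw carry the white panel at 83 mm height
- jaw (a joint): Sliding jaw's position along the bar in m: 0 nearest the panel, grows as it is pushed back (clamp's +x), 0.160 against the end stop; starts between 0 and about 0.05. A ratchet locks it against opening while the release is up. With the release pressed it slides with about 2 N of friction, and it stays where it is left
- jaw_rear (a point): On the dark steel sliding jaw (88 mm along the bar, 44 mm wide): centre of the inner face of its rear upright, 119 mm above the table, the face to push on. This upright is 44 mm wide, 14 mm thick, up to 130 mm height. A front upright (60 mm wide, up to 135 mm) faces it 60 mm away. The release plate lies in the pocket between them, open at both sides. Axes as the clamp's
- release (a joint): How far the release plate is pressed, in m: 0 up, 0.010 fully down. Spring: about 5 N to start, about 9 N fully down; it springs back up when let go. The ratchet is free beyond 0.006 and must be kept there while the jaw is pushed back. The plate moves straight down and travels with the jaw
- pad_top (a point): Centre of the top of the release plate, a bare aluminium plate 54 mm along the bar by 40 mm across, 108 mm above the table when up, midway between the jaw's two uprights (30 mm to each). Axes as the clamp's. It moves with the jaw and with the plate
- stop_face (a point): Centre of the end stop's inner face (a dark steel post at the bar's end, 44 mm wide, up to 100 mm height), 90 mm above the table. With the jaw fully back, the pad_top centre is 44 mm short of it along the bar
- panel: Loose white panel, 88 (along the bar) x 150 x 16 mm, lying flat on the cleats between the jaws. Origin: centre of its underside
- glue: Glue bottle, 52 mm across, 125 mm tall, loose beside the clamp. Origin: centre of its underside
- tape_roll: Roll of paper tape lying flat, 88 mm across, 25 mm high, loose. Origin: centre of its underside
- fittings: Grey open box of four compartments, 85 x 85 x 35 mm, loose. Origin: centre of its underside
- tape_measure: Black tape measure, 70 x 40 x 58 mm, loose. Origin: centre of its underside
- screwdriver: Screwdriver lying beside the clamp, about 200 mm long, loose
- offcut: Wooden offcut, 60 x 45 x 40 mm, loose on the table beyond the end stop. Origin: centre of its underside
Things that resemble listed ones, but are neither listed nor needed, are in the scene too. Of the things like the panel, leave any that is pink; of the rest the smaller one is meant.

How it is judged:
By the outcome, as a careful person would: the job done as asked, in the order asked, and still so for the second after the job is handed in, with the robot touching nothing.
It also fails if it takes over 35 s, if anything falls off the work surface, if the arm or the gripper's body presses on something with over 40 N, if the wrist force passes 120 N, or if a joint passes its speed limit or range.

## Working session

There is one attempt and no reset: what is moved stays moved. The work goes in short steps, Python scripts to look and compute and a tool call to move; the robot and the scene stay as the last step left them, time stands still between calls to the robot, and variables do not carry over. Pictures are saved under pics/ and viewed, about 8 in all and at most 12, crops included, and the job is handed in when it is done.

Besides the shell and the picture viewer there is one more tool, called after "Request:" as name([rows], argument=value, ...), one row to a line, values as JSON. play_rows: Moves the arm, as the interface text tells. Its arguments: {"type":"object","properties":{"motion":{"type":"array","items":{"type":"object","properties":{"fingers":{"type":"number"},"translation":{"type":"array","items":{"type":"number"}},"roll":{"type":"number"}}}}},"required":["motion"]}

```bash
mkdir -p pics; cat > h.py <<'E'
import numpy as np, cv2
from workcell import bot
def cam(n):
    c=bot.camera(n); return c["pixels"],np.array(c["intrinsics"]),np.array(c["world_to_cam"])
def ray(uv,K,T):
    d=T[:3,:3].T@np.linalg.inv(K)@np.array([uv[0],uv[1],1.]); return -T[:3,:3].T@T[:3,3],d
def onz(uv,z,K,T):
    o,d=ray(uv,K,T); return o+d*(z-o[2])/d[2]
def proj(p,K,T):
    q=K@(T[:3,:3]@np.array(p)+T[:3,3]); return q[:2]/q[2]
E
python3 - <<'E'
from h import *
for n in("scene","top"):
    p,K,T=cam(n); cv2.imwrite(f"pics/{n}0.png",p[:,:,::-1]); np.savez(f"{n}.npz",K=K,T=T,p=p)
    print(n,K[0,0],-T[:3,:3].T@T[:3,3],T[:3,:3].round(2).tolist())
o=bot.get_obs();print(o)
E
```

```text
scene 405.5459354601091 [0.9773016  0.40326033 0.93130563] [[-0.73, 0.68, 0.02], [0.51, 0.55, -0.66], [-0.46, -0.47, -0.75]]
top 365.7692864641025 [ 0.39427017 -0.11003389  1.11803806] [[0.03, -1.0, 0.01], [-1.0, -0.03, -0.08], [0.08, -0.01, -1.0]]
{'clock': 0.1, 'joint_pos': array([1.27001335e+00, 2.41348303e-01, 3.86333918e-03, 1.33520757e+00,
       1.17574337e-05, 1.57076139e+00]), 'joint_vel': array([ 0.00269318, -0.00114069,  0.00256896, -0.00118348,  0.00043617,
        0.00211486]), 'tau': array([-7.85108587e-04, -3.73136652e+01,  2.53010470e+01,  1.08525853e-02,
       -6.83941198e-05,  8.45704392e-06]), 'eef_pos': array([0.14797076, 0.47703745, 0.24449831]), 'tool_rot': array([ 8.05057018e-01,  5.93196678e-01, -7.66783324e-04,  5.57651797e-04]), 'ft_force': array([-0.17109986,  0.92530948, -0.82337422]), 'ft_torque': array([ 0.03349775,  0.01181595, -0.00367749]), 'grip_width': 0.0856103343162883}
```

View pics/scene0.png

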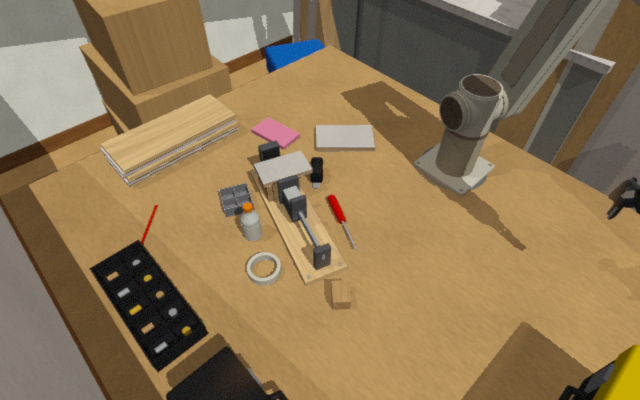

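View pics/top0.png

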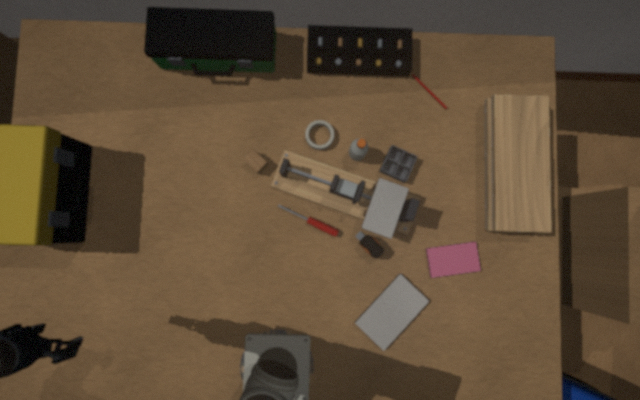

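The scene view shows the clamp running from (270,155) at the fixed jaw to (325,260) at the stop, with its sliding jaw near (292,200). In the top view the stop is at (284,167), the sliding jaw at (347,188) and the fixed jaw at (408,210).

Candidates for the panel are the white one in the clamp (385,208), the pink one (454,260, leave it) and the larger grey-white one on the table (393,311). The clamp itself is unique. I'll check this in a close crop.

```bash
python3 - <<'E'
from h import *
a=np.load("top.npz")["p"][135:255,240:440,::-1]; b=np.load("scene.npz")["p"][130:290,215:375,::-1]
A=cv2.resize(a,None,fx=4,fy=4,interpolation=cv2.INTER_CUBIC); A=np.clip(A*1.7,0,255).astype('uint8')
B=cv2.resize(b,None,fx=3.7,fy=3.7,interpolation=cv2.INTER_CUBIC)
cv2.imwrite("pics/cA.png",A);cv2.imwrite("pics/cB.png",B)
E
```

```text
(no output)
```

View pics/cA.png

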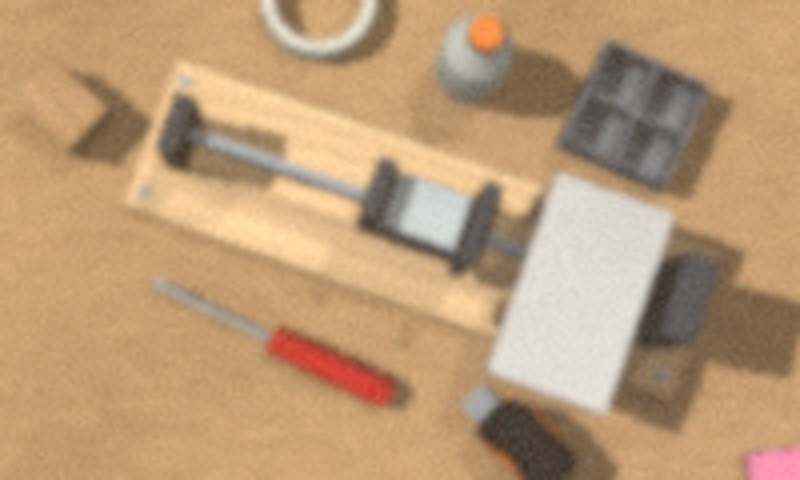

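View pics/cB.png

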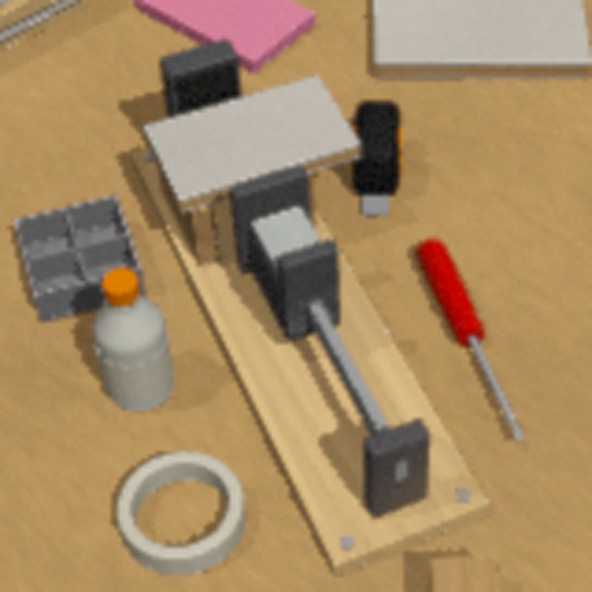

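```bash
python3 - <<'E'
from h import *
d=np.load("top.npz");K,T,p=d["K"],d["T"],d["p"].astype(int)
f=lambda u,v:((u+.5)/4-.5+240,(v+.5)/4-.5+135)
# base edges z=.018
c=[onz(f(*q),.018,K,T)[:2] for q in((180,65),(545,187),(125,205),(495,332))]
for i,j in((0,1),(2,3)): e=c[i]-c[j];print("edge ang",np.degrees(np.arctan2(e[1],e[0])))
print("end corners",c[0],c[2],np.linalg.norm(c[0]-c[2]))
e=(c[0]-c[1])/np.linalg.norm(c[0]-c[1])+(c[2]-c[3])/np.linalg.norm(c[2]-c[3]);e/=np.linalg.norm(e)
endmid=(c[0]+c[2])/2; org=endmid-.22*e; print("origin",org,"dir",e,np.degrees(np.arctan2(*e[::-1])))
n=np.array([-e[1],e[0]])
# pad mask: bluish-bright
def blob(p,box,zs,K,T,name,thr):
    u0,u1,v0,v1=box;s=p[v0:v1,u0:u1]
    m=((s[...,2]-s[...,0]>-8)&(s.sum(2)>thr)).astype('uint8')
    k,l,st,ce=cv2.connectedComponentsWithStats(m);i=1+np.argmax(st[1:,4]);print(name,st[i],ce[i]+[u0,v0])
    r=cv2.minAreaRect(np.argwhere(l==i)[:,::-1].astype('float32')); print(r)
    w=onz(ce[i]+[u0,v0],zs,K,T);q=w[:2]-org;print(" world",w," along/lat",q@e,q@n)
blob(p,(330,362,172,202),.108,K,T,"top pad",300)
ds=np.load("scene.npz");blob(ds["p"].astype(int),(280,306,184,208),.108,ds["K"],ds["T"],"scene pad",330)
# panel & stop etc
for nm,q,z in(("rear up top centre",(375,193),.130),("front up top",(485,222),.135),("stop top",(180,128),.100),("fixed top",(695,288),.135)):
    w=onz(f(*q),z,K,T);print(nm,w,(w[:2]-org)@e,(w[:2]-org)@n)
g=lambda u,v:((u+.5)/3.7-.5+215,(v+.5)/3.7-.5+130)
K2,T2=ds["K"],ds["T"]
for nm,q,z in(("S rear top ctr",(308,247),.130),("S pad",(283,232),.108),("S stop",(398,432),.1),("S base c1",(340,570),.018),("S base c2",(487,507),.018),("glue top",(121,280),.12)):
    w=onz(g(*q),z,K2,T2);print(nm,w,(w[:2]-org)@e,(w[:2]-org)@n)
E
```

```text
edge ang 72.97474349464315
edge ang 72.60265644356083
end corners [ 0.64334177 -0.00212818] [0.53477595 0.03566475] 0.11495583302256969
origin [ 0.52396164 -0.19338012] dir [0.29589645 0.95522002] 72.788699969102
top pad [ 10   9  17  16 184] [348.13043478 188.2826087 ]
((18.047945022583008, 16.20547866821289), (14.513101577758789, 12.757484436035156), 20.556047439575195)
 world [ 0.52267285 -0.19104946  0.108     ]  along/lat 0.0018449457943901378 0.0019207123821952568
scene pad [  3   2  18  14 160] [291.64375 192.31875]
((11.500000953674316, 8.5), (11.384199142456055, 14.546475410461426), 71.56504821777344)
 world [ 0.52408923 -0.19244932  0.108     ]  along/lat 0.0009268676233101078 0.00015354513323391584
rear up top centre [ 0.53354825 -0.14876978  0.13      ] 0.04544933166581236 0.004042726332959622
front up top [ 0.51520565 -0.22350427  0.135     ] -0.031366057728673936 -0.0005497242023162521
stop top [ 0.57987744 -0.01173868  0.1       ] 0.1900528225487567 0.0003351738009856023
fixed top [ 0.47440476 -0.36627629  0.135     ] -0.1798175942892733 -0.0038216371703846046
S rear top ctr [ 0.53342796 -0.15435956  0.13      ] 0.040074266527387506 0.002503627523568701
S pad [ 0.52518695 -0.19335712  0.108     ] 0.00038453206624876915 -0.0011636303028458048
S stop [ 0.58034053 -0.0094288   0.1       ] 0.1923962966776151 0.0005763053648894209
S base c1 [0.64791328 0.00621777 0.018     ] 0.2273367472182756 -0.05934078097868123
S base c2 [0.538473   0.03919312 0.018     ] 0.22645246937378927 0.054956059296355345
glue top [ 0.64563253 -0.22674146  0.12      ] 0.00413456116695522 -0.12609397226616872
```

Both views put the pad at about (0.524, -0.192) and the bar heading at 72.8°, which is the tool's x axis right now. I'll go above the pad with the fingers shut, rolled -90° so the 22 mm pad width lies along the bar.

Request:
play_rows([
  {"fingers": 1, "translation": [-26, 27.9, 0], "roll": -45},
  {"fingers": 1, "translation": [-26, 27.9, 0], "roll": -45},
  {"fingers": 1, "translation": [-26, 27.9, 0], "roll": -45},
  {"fingers": 1, "translation": [-26, 27.9, 0], "roll": -45},
  {"fingers": 1, "translation": [-26, 27.9, 0], "roll": -45},
  {"fingers": 1, "translation": [-26, 27.9, 0], "roll": -45},
  {"fingers": 1, "translation": [-26, 27.9, 0], "roll": -45},
  {"fingers": 1, "translation": [-26, 27.9, 0], "roll": -45},
  {"fingers": 1, "translation": [-52, 55.8, 0], "roll": -90},
  {"fingers": 1, "translation": [-52, 55.8, 0], "roll": -90},
  {"fingers": 1, "translation": [-52, 55.8, 0], "roll": -90},
  {"fingers": 1, "translation": [-52, 55.8, 0], "roll": -90},
  {"fingers": 1, "translation": [-52, 55.8, 0], "roll": -90},
  {"fingers": 1, "translation": [-52, 55.8, 0], "roll": -90},
  {"fingers": 1, "translation": [-52, 55.8, 0], "roll": -90},
  {"fingers": 1, "translation": [-52, 55.8, 0], "roll": -90},
  {"fingers": 1, "translation": [-52, 55.8, 0], "roll": -90},
  {"fingers": 1, "translation": [-52, 55.8, 0], "roll": -90},
  {"fingers": 1, "translation": [-52, 55.8, 0], "roll": -90},
  {"fingers": 1, "translation": [-52, 55.8, 0], "roll": -90},
])

```text
clock: 1.77
eef_pos: [0.5143, -0.1633, 0.2448]
tool_rot: [0.15, 0.989, 0.0, -0.0]
ft_force: [0.5, 2.2, 0.6]
grip_width: -0.0001
```

Request:
play_rows([
  {"fingers": 1, "translation": [0, 0, 4], "roll": 0},
  {"fingers": 1, "translation": [0, 0, 8], "roll": 0},
  {"fingers": 1, "translation": [0, 0, 8], "roll": 0},
  {"fingers": 1, "translation": [0, 0, 8], "roll": 0},
])

```text
clock: 2.1
eef_pos: [0.5114, -0.1606, 0.1628]
tool_rot: [0.15, 0.989, 0.001, -0.004]
ft_force: [0.5, -0.4, 0.8]
grip_width: -0.0006
```

```bash
python3 - <<'E'
from h import *
o=bot.get_obs();e=np.array([.2959,.9552]);n=np.array([-e[1],e[0]]);q=o["eef_pos"][:2]-[.52396,-.19338]
print(o["eef_pos"],q@e,q@n,o["ft_force"],o["joint_pos"])
ims=[]
for nm in("scene","top"):
    p,K,T=cam(nm);x=o["eef_pos"]+[0,0,-.014];u=proj(x,K,T).round().astype(int);print(nm,u)
    c=p[u[1]-45:u[1]+45,u[0]-45:u[0]+45,::-1];ims.append(cv2.resize(c,(400,400),interpolation=2)*(1 if nm=="scene" else 1))
cv2.imwrite("pics/s1.png",np.hstack(ims))
E
```

```text
[ 0.51135058 -0.16058256  0.16281242] 0.02759698515043762 0.021749279285882515 [ 0.45518371 -0.40018996  0.83123394] [-3.04264683e-01  3.66127490e-01 -4.09101715e-02  1.17199190e+00
 -3.52605670e-05 -1.57392218e+00]
scene [302 186]
top [338 190]
```

View pics/s1.png

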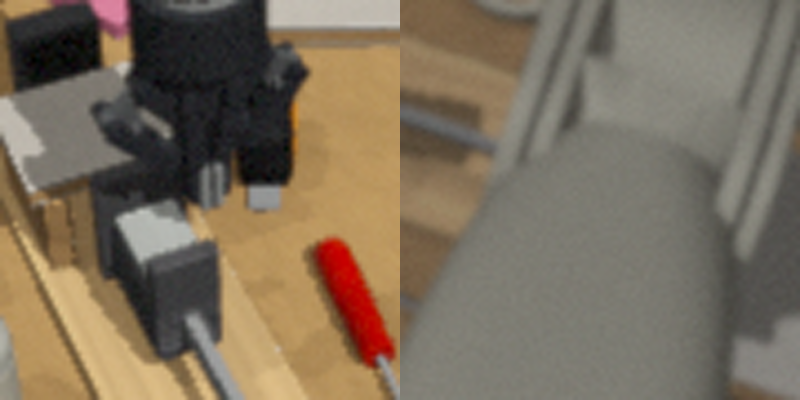

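Request:
play_rows([
  {"fingers": 1, "translation": [-2.1, -2.0, 0], "roll": 0},
  {"fingers": 1, "translation": [-2.1, -2.0, 0], "roll": 0},
  {"fingers": 1, "translation": [-2.1, -2.0, 0], "roll": 0},
  {"fingers": 1, "translation": [-2.1, -2.0, 0], "roll": 0},
  {"fingers": 1, "translation": [-2.1, -2.0, 0], "roll": 0},
])

```text
clock: 2.62
eef_pos: [0.5287, -0.1861, 0.167]
tool_rot: [0.149, 0.989, -0.0, 0.001]
ft_force: [-0.1, 1.1, -0.3]
grip_width: 0.0002
```

```bash
python3 - <<'E'
from h import *
o=bot.get_obs();e=np.array([.2959,.9552]);n=np.array([-e[1],e[0]]);q=o["eef_pos"][:2]-[.52396,-.19338]
print(o["eef_pos"],q@e,q@n,o["ft_force"])
p,K,T=cam("scene");x=o["eef_pos"]+[0,0,-.014];u=proj(x,K,T).round().astype(int);print(u)
cv2.imwrite("pics/s2.png",cv2.resize(p[u[1]-40:u[1]+40,u[0]-40:u[0]+40,::-1],(560,560),interpolation=2))
E
```

```text
[ 0.52869284 -0.18614733  0.16696831] 0.008309094328159983 -0.0023806638177442958 [-0.1473961   1.05835809 -0.31906324]
[291 183]
```

View pics/s2.png

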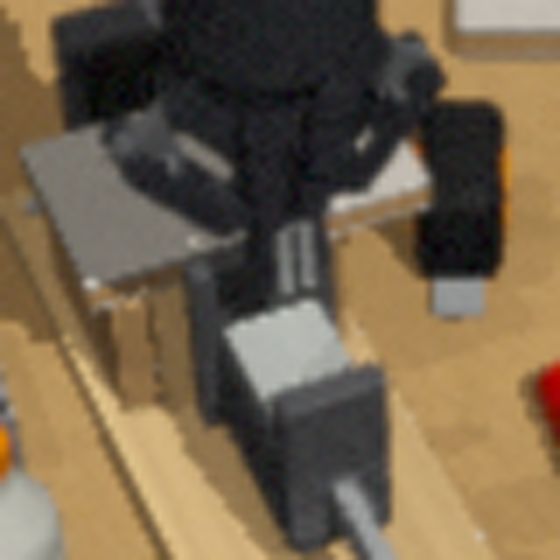

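The fingertips, at (295,285) in the crop, are lined up over the pad between the two uprights, and clear of both. I'm descending to just above the pad.

Request:
play_rows([
  {"fingers": 1, "translation": [0.2, 0, 2], "roll": 0},
  {"fingers": 1, "translation": [0.2, 0, 3.2], "roll": 0},
  {"fingers": 1, "translation": [0.2, 0, 4.0], "roll": 0},
  {"fingers": 1, "translation": [0.2, 0, 4.0], "roll": 0},
  {"fingers": 1, "translation": [0.2, 0, 4.0], "roll": 0},
  {"fingers": 1, "translation": [0.2, 0, 4.0], "roll": 0},
])

```text
clock: 3.17
eef_pos: [0.5268, -0.186, 0.1262]
tool_rot: [0.15, 0.989, -0.0, 0.001]
ft_force: [0.1, -0.3, 0.5]
grip_width: 0.0002
```

Request:
play_rows([
  {"fingers": 1, "translation": [0, 0, 0.4], "roll": 0},
  {"fingers": 1, "translation": [0, 0, 0.7], "roll": 0},
  {"fingers": 1, "translation": [0, 0, 1.0], "roll": 0},
  {"fingers": 1, "translation": [0, 0, 1.0], "roll": 0},
  {"fingers": 1, "translation": [0, 0, 1.0], "roll": 0},
])

```text
clock: 3.58
eef_pos: [0.5275, -0.1864, 0.1167]
tool_rot: [0.15, 0.989, -0.0, 0.002]
ft_force: [0.1, -0.0, 6.1]
grip_width: 0.0005
```

Request:
play_rows([
  {"fingers": 1, "translation": [0, 0, 0.2], "roll": 0},
  {"fingers": 1, "translation": [0, 0, 0.35], "roll": 0},
  {"fingers": 1, "translation": [0, 0, 0.35], "roll": 0},
  {"fingers": 1, "translation": [0, 0, 0.35], "roll": 0},
])

```text
clock: 3.92
eef_pos: [0.5275, -0.1864, 0.1135]
tool_rot: [0.15, 0.989, -0.0, 0.002]
ft_force: [-0.2, 0.9, 7.5]
grip_width: 0.0001
```

Request:
play_rows([
  {"fingers": 1, "translation": [0, 0, 0.1], "roll": 0},
  {"fingers": 1, "translation": [0, 0, 0.15], "roll": 0},
  {"fingers": 1, "translation": [0, 0, 0.15], "roll": 0},
  {"fingers": 1, "translation": [0, 0, 0.15], "roll": 0},
])

```text
clock: 4.25
eef_pos: [0.5275, -0.1864, 0.1122]
tool_rot: [0.15, 0.989, -0.0, 0.002]
ft_force: [-1.0, 0.2, 8.7]
grip_width: -0.0001
```

Request:
play_rows([
  {"fingers": 1, "translation": [0, 0.3, 0], "roll": 0},
  {"fingers": 1, "translation": [0, 0.6, 0], "roll": 0},
  {"fingers": 1, "translation": [0, 0.9, 0], "roll": 0},
  {"fingers": 1, "translation": [0, 1.2, 0], "roll": 0},
  {"fingers": 1, "translation": [0, 1.5, 0], "roll": 0},
  {"fingers": 1, "translation": [0, 1.8, 0], "roll": 0},
  {"fingers": 1, "translation": [0, 2.1, 0], "roll": 0},
  {"fingers": 1, "translation": [0, 2.4, 0], "roll": 0},
  {"fingers": 1, "translation": [0, 2.7, 0], "roll": 0},
  {"fingers": 1, "translation": [0, 3.0, 0], "roll": 0},
])

```text
clock: 5.08
eef_pos: [0.5365, -0.1585, 0.1123]
tool_rot: [0.15, 0.989, -0.001, 0.002]
ft_force: [-1.2, -2.6, 7.7]
grip_width: -0.0
```

```bash
python3 - <<'E'
from h import *
o=bot.get_obs();e=np.array([.2959,.9552]);n=np.array([-e[1],e[0]]);q=o["eef_pos"][:2]-[.52396,-.19338]
print(o["eef_pos"],q@e,q@n,o["ft_force"])
p,K,T=cam("scene");x=o["eef_pos"]+[0,0,-.014];u=proj(x,K,T).round().astype(int);print(u)
cv2.imwrite("pics/s3.png",cv2.resize(p[u[1]-40:u[1]+40,u[0]-40:u[0]+40,::-1],(560,560),interpolation=2))
E
```

```text
[ 0.53651936 -0.15853323  0.11234666] 0.037001950978302785 -0.001685540844315912 [-1.2476061  -2.61563233  7.70571017]
[296 204]
```

View pics/s3.png

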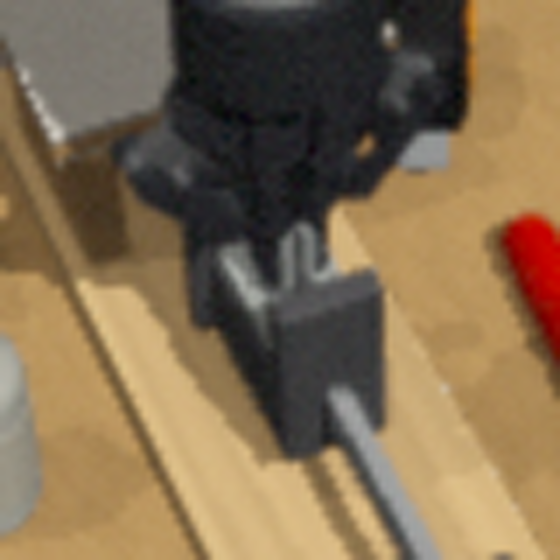

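The jaw is sliding along with the tips: the reaction along the bar is about 2.7 N and the plate is still down. I'll keep pushing.

Request:
play_rows([
  {"fingers": 1, "translation": [0, 0.5, 0], "roll": 0},
  {"fingers": 1, "translation": [0, 1.0, 0], "roll": 0},
  {"fingers": 1, "translation": [0, 1.5, 0], "roll": 0},
  {"fingers": 1, "translation": [0, 2.0, 0], "roll": 0},
  {"fingers": 1, "translation": [0, 2.5, 0], "roll": 0},
  {"fingers": 1, "translation": [0, 3.0, 0], "roll": 0},
  {"fingers": 1, "translation": [0, 3.5, 0], "roll": 0},
  {"fingers": 1, "translation": [0, 4.0, 0], "roll": 0},
  {"fingers": 1, "translation": [0, 4.5, 0], "roll": 0},
  {"fingers": 1, "translation": [0, 5.0, 0], "roll": 0},
  {"fingers": 1, "translation": [0, 5.5, 0], "roll": 0},
  {"fingers": 1, "translation": [0, 6.0, 0], "roll": 0},
  {"fingers": 1, "translation": [0, 6.5, 0], "roll": 0},
  {"fingers": 1, "translation": [0, 7.0, 0], "roll": 0},
  {"fingers": 1, "translation": [0, 7.5, 0], "roll": 0},
  {"fingers": 1, "translation": [0, 8.0, 0], "roll": 0},
  {"fingers": 1, "translation": [0, 8.4, 0], "roll": 0},
  {"fingers": 1, "translation": [0, 8.8, 0], "roll": 0},
  {"fingers": 1, "translation": [0, 9.0, 0], "roll": 0},
  {"fingers": 1, "translation": [0, 9.0, 0], "roll": 0},
])

```text
clock: 6.8
eef_pos: [0.5644, -0.0719, 0.1127]
tool_rot: [0.15, 0.989, -0.0, 0.003]
ft_force: [1.9, -1.4, 8.2]
grip_width: -0.0
```

Request:
play_rows([
  {"fingers": 1, "translation": [0, 0.3, 0.02], "roll": 0},
  {"fingers": 1, "translation": [0, 0.6, 0.05], "roll": 0},
  {"fingers": 1, "translation": [0, 0.9, 0.05], "roll": 0},
  {"fingers": 1, "translation": [0, 1.2, 0.05], "roll": 0},
  {"fingers": 1, "translation": [0, 1.5, 0.05], "roll": 0},
  {"fingers": 1, "translation": [0, 1.8, 0.05], "roll": 0},
  {"fingers": 1, "translation": [0, 2.1, 0.05], "roll": 0},
  {"fingers": 1, "translation": [0, 2.1, 0.05], "roll": 0},
])

```text
clock: 7.47
eef_pos: [0.5698, -0.0531, 0.1121]
tool_rot: [0.15, 0.989, -0.002, 0.003]
ft_force: [-1.5, -4.2, 7.5]
grip_width: 0.0
```

Request:
play_rows([
  {"fingers": 1, "translation": [0, 0.2, 0], "roll": 0},
  {"fingers": 1, "translation": [0, 0.4, 0], "roll": 0},
  {"fingers": 1, "translation": [0, 0.6, 0], "roll": 0},
  {"fingers": 1, "translation": [0, 0.8, 0], "roll": 0},
  {"fingers": 1, "translation": [0, 0.8, 0], "roll": 0},
])

```text
clock: 7.88
eef_pos: [0.5717, -0.0459, 0.112]
tool_rot: [0.151, 0.989, -0.002, 0.002]
ft_force: [-1.9, -5.5, 8.3]
grip_width: -0.0001
```

```bash
python3 - <<'E'
from h import *
o=bot.get_obs();e=np.array([.2959,.9552]);n=np.array([-e[1],e[0]]);q=o["eef_pos"][:2]-[.52396,-.19338]
print(o["eef_pos"],q@e,q@n,o["ft_force"])
p,K,T=cam("scene");x=o["eef_pos"]+[0,0,-.014];u=proj(x,K,T).round().astype(int);print(u)
cv2.imwrite("pics/s4.png",cv2.resize(p[u[1]-40:u[1]+40,u[0]-40:u[0]+40,::-1],(560,560),interpolation=2))
E
```

```text
[ 0.57172513 -0.04585968  0.11201119] 0.15504511105155663 -0.0019739898212974643 [-1.8647004  -5.48649354  8.27285449]
[315 236]
```

View pics/s4.png

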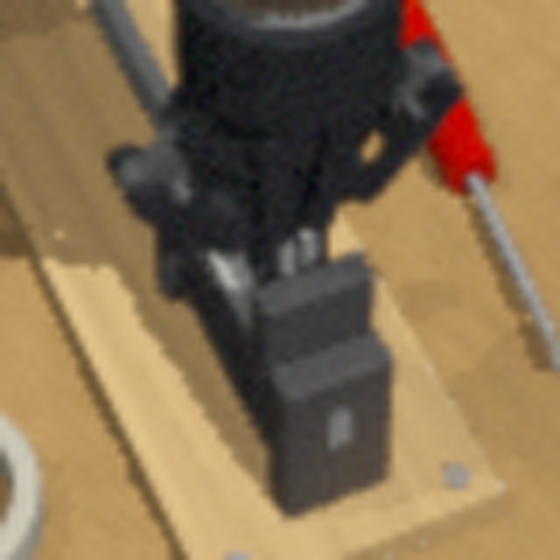

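The rear upright looks to be against the stop, or nearly so. To confirm, I'll push on until the force along the bar rises clearly.

Request:
play_rows([
  {"fingers": 1, "translation": [0, 0.2, 0], "roll": 0},
  {"fingers": 1, "translation": [0, 0.4, 0], "roll": 0},
  {"fingers": 1, "translation": [0, 0.6, 0], "roll": 0},
  {"fingers": 1, "translation": [0, 0.6, 0], "roll": 0},
])

```text
clock: 8.27
eef_pos: [0.5735, -0.0401, 0.112]
tool_rot: [0.151, 0.989, -0.002, 0.002]
ft_force: [-1.4, -5.0, 8.7]
grip_width: 0.0
```

Request:
play_rows([
  {"fingers": 1, "translation": [0, 0.2, 0], "roll": 0},
  {"fingers": 1, "translation": [0, 0.4, 0], "roll": 0},
  {"fingers": 1, "translation": [0, 0.5, 0], "roll": 0},
  {"fingers": 1, "translation": [0, 0.5, 0], "roll": 0},
])

```text
clock: 8.6
eef_pos: [0.5737, -0.0394, 0.112]
tool_rot: [0.152, 0.988, -0.006, 0.002]
ft_force: [-5.4, -16.1, 10.9]
grip_width: 0.0
```

The fingertips are stalled at 17 N along the bar, so the jaw is against the stop. I'll lift straight up first, so friction on the plate can't drag the jaw back, and centre in the pocket once off the plate.

Request:
play_rows([
  {"fingers": 1, "translation": [0, 0, -0.4], "roll": 0},
  {"fingers": 1, "translation": [0, 0, -0.8], "roll": 0},
  {"fingers": 1, "translation": [0, 0, -1.2], "roll": 0},
  {"fingers": 1, "translation": [0, 0, -1.6], "roll": 0},
  {"fingers": 1, "translation": [0, -0.6, -1.8], "roll": 0},
  {"fingers": 1, "translation": [0, -1.2, -2.2], "roll": 0},
  {"fingers": 1, "translation": [0, -1.2, -4], "roll": 0},
  {"fingers": 1, "translation": [0, -1.2, -7], "roll": 0},
  {"fingers": 1, "translation": [0, -1.2, -10], "roll": 0},
  {"fingers": 1, "translation": [0, -1.2, -13], "roll": 0},
  {"fingers": 1, "translation": [0, -1.2, -13], "roll": 0},
  {"fingers": 1, "translation": [0, -1.2, -13], "roll": 0},
])

```text
clock: 9.6
eef_pos: [0.5717, -0.0445, 0.2428]
tool_rot: [0.15, 0.989, 0.0, 0.003]
ft_force: [-0.3, 0.4, -0.7]
grip_width: -0.0003
```

Request:
play_rows([
  {"fingers": 1, "translation": [4, 0, 0], "roll": 0},
  {"fingers": 1, "translation": [8, 0, 0], "roll": 0},
  {"fingers": 1, "translation": [12, 0, 0], "roll": 0},
  {"fingers": 1, "translation": [16, 0, 0], "roll": 0},
  {"fingers": 1, "translation": [20, 0, 0], "roll": 0},
  {"fingers": 1, "translation": [20, 0, 0], "roll": 0},
  {"fingers": 1, "translation": [20, 0, 0], "roll": 0},
  {"fingers": 1, "translation": [20, 0, 0], "roll": 0},
])

```text
clock: 10.27
eef_pos: [0.3794, 0.0148, 0.2397]
tool_rot: [0.15, 0.989, 0.0, 0.0]
ft_force: [-0.2, 0.3, 0.1]
grip_width: -0.0003
```

```bash
python3 - <<'E'
from h import *
o=bot.get_obs();print(o["clock"],o["eef_pos"],o["ft_force"])
p,K,T=cam("scene");cv2.imwrite("pics/s5.png",cv2.resize(p[120:300,205:375,::-1],None,fx=3.3,fy=3.3,interpolation=2))
t,_,_=cam("top");d=np.load("top.npz")["p"]
cv2.imwrite("pics/t5.png",np.clip(cv2.resize(t[135:255,240:440,::-1],None,fx=4,fy=4,interpolation=2)*1.7,0,255).astype('uint8'))
E
```

```text
10.2667 [0.37944451 0.01475782 0.23971438] [-0.21361019  0.33323905  0.07976352]
```

View pics/s5.png

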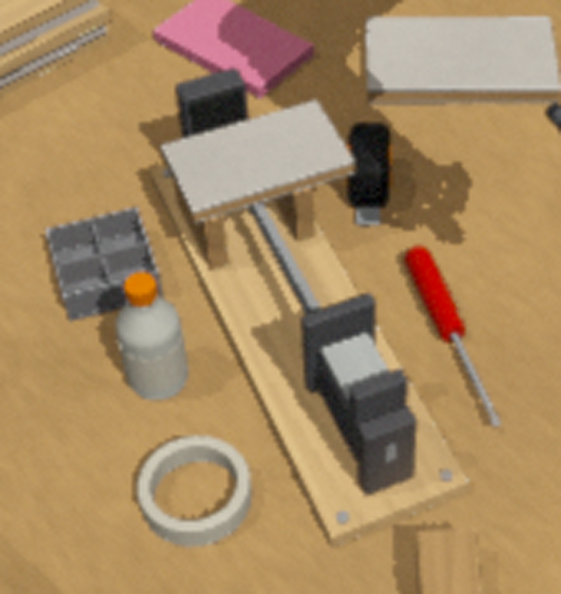

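View pics/t5.png

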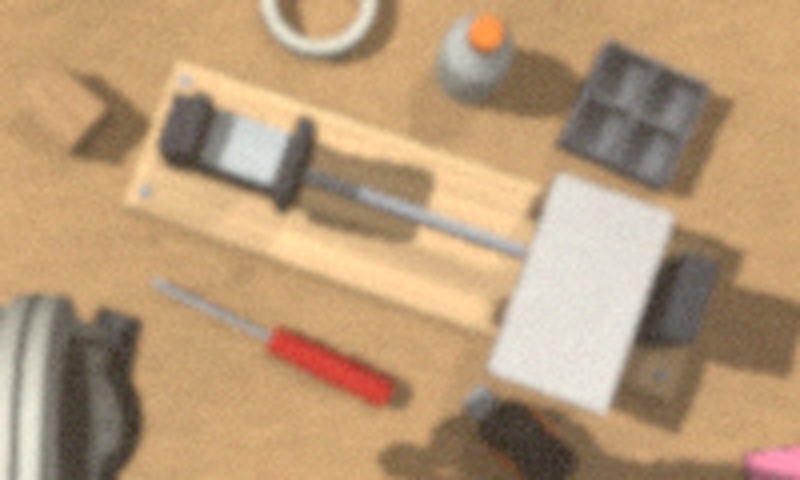

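The jaw sits against the stop with its rear upright touching the post (crop t5, about (190,128)). The plate is up, everything else is unmoved, and the arm is clear.

```bash
python3 -c "
from workcell import bot
print(bot.job_done())"
```

```text
the job is handed in; nothing more can be done
None
```

The clamp is open. I pressed the release plate with the closed fingertips and pushed the jaw back until it stalled against the end stop at about 17 N. Then I lifted straight off and moved about 20 cm clear. The arm was done at 10.3 s of the 35 s allowed.

- **Jaw and plate:** the last pictures from both cameras show the jaw touching the stop. The plate looks sprung back up, but I judged that by eye and did not measure it.
- **Surroundings:** the panel and everything around it look unmoved compared with the first pictures. The force on the tool read near zero at the end.
- **Small disagreement:** while pressing, the spring force suggested the plate was 1–2 mm less far down than the tip height did. I pressed about 1.5 mm deeper, and the force read about 8.7 N (fully down is about 9 N).

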